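Set the core pin and hold the fir-tree mold shut

TASK

Get the open plaster fir-tree mold ready for banding: take the long brass core pin from the rack and stand it fully home in the small hole in the lower half's cavity, then fit the upper half over the pin and onto the two brass dowels until the halves meet flush. Work gently, because plaster chips, and leave the lower half and everything else where they are. Finish while still holding the mold shut: keep your grip on the upper half and keep pressing it down with about 15 N, so that I can put the bands round it.

Things in the scene. Friction and masses are not known exactly. Their poses are not given: they have to be found in the camera images.
- mold_lower: lower mold half, loose, parting face up: white plaster, 130 (x) x 60 (y) x 36 mm, 0.42 kg. Origin: centre of underside, z up. Fir-tree cavity 12 mm deep in its top: tip to +x, trunk opens as a gate in the -x end. Two brass dowels stand 9 mm above the parting face at (54.5, -18) and (-52.5, 19) mm: 11 mm thick for 3 mm, then tapering to 6 mm
- core_hole (a point): centre of the mouth of the core pin's hole, in the cavity floor of the lower half near the tree's tip: 22 mm from the block's centre towards +x, on the centre line, 24 mm above the underside (12 mm below the parting face). Hole 9 mm wide, 18 mm deep, straight down, in a 14 mm square brass plate; axes as the lower half. The cavity reaches 12 mm or more to either side of it
- mold_upper: upper mold half, loose, parting face down as it is fitted: white plaster, 130 (x) x 60 (y) x 30 mm, 0.28 kg. Origin: centre of underside (parting face), z up. Closed, its origin is 36 mm above the lower half's and all axes agree. In its underside: dowel sockets 13 mm wide, 12 mm deep, and a 12 mm deep tree cavity. Grip it at its middle across the 60 mm width
- upper_hole (a point): centre of the upper mouth of the hole through the upper half that the core pin passes: 13 mm wide, 22 mm from the block's centre towards its +x (the tree's tip), 30 mm above its underside. A 20 mm square brass plate around it shows from above which end is which; the -x end shows the gate as a 16 mm wide notch
- core_pin: the long brass core pin, upright, 8 mm thick, 72 mm long, ends tapered to 4 mm over 4 mm, 30 g. Origin: centre of its lower end, z up along it. Starts loose in a hole of the rack, its top 82 mm above the bench. Fully home in the mold its top is 42 mm above the lower half's parting face, so 12 mm out of the closed mold
- pin_rack: dark wooden rack, fixed, 44 mm (its x) x 150 mm (its y) x 30 mm tall; three holes 9 mm wide and 20 mm deep along its y axis at -50, 0 and 50 mm hold the brass pin and two shorter steel pins, in any order. Origin: centre of its underside
- short_pin_a: a shorter dark steel pin, 8 mm thick, 52 mm long, standing in the rack; not for this mold, leave it. Origin: centre of its lower end
- short_pin_b: the other shorter dark steel pin, as short_pin_a; leave it
- fir_tree: finished green ceramic fir tree on a white disc foot, 66 mm across, 123 mm tall; bystander. Origin: centre of its underside
- angel_blue: small ceramic angel in a blue robe, 44 mm across at the hem, 82 mm tall; bystander. Origin: centre of its underside
- angel_white: small unpainted white ceramic angel, same size; bystander. Origin: centre of its underside
- brush_pot: steel pot 66 mm across and 85 mm tall full of brushes that stand up to about 210 mm; bystander. Origin: centre of its underside
- glaze_jar: grey glaze jar with a red lid, 64 mm across, 85 mm tall; bystander. Origin: centre of its underside
- banded_mold: a smaller plaster mold already closed and banded with two black rubber bands, 100 x 58 x 60 mm; bystander. Origin: centre of its underside
Not all that is in view belongs to the job. What is shaped like the mold_upper but red is not meant.

How it is judged (in metres and radians):
On the way, in this order (a step that is already met when the one before it is completed fails the run):
1. the brass pin stands fully home in the core hole of the lower half, before the mold is closed (z of core_pin in the frame of core_hole between -0.021 and -0.0155 m and horizontal distance between core_pin and core_hole below 0.003 m and angle between core_pin's own z axis and vertical below 0.12 rad and z of mold_upper in the frame of mold_lower below 0.02 m), for 0.2 s.
2. the upper half is seated flush on the dowels of the lower half, over the pin (z of core_pin in the frame of core_hole between -0.021 and -0.0155 m and horizontal distance between core_pin and core_hole below 0.003 m and angle between core_pin's own z axis and vertical below 0.12 rad and z of mold_upper in the frame of mold_lower between 0.034 and 0.0378 m and x of mold_upper in the frame of mold_lower between -0.0025 and 0.0025 m and y of mold_upper in the frame of mold_lower between -0.0025 and 0.0025 m and horizontal distance between upper_hole and core_hole below 0.004 m and angle between the z axis of mold_upper and the z axis of mold_lower, either way round below 0.03 rad), for 0.2 s.
At the end, for the whole second after the job is handed in: pin at least 15.5 mm deep in its hole; upper half on the lower, right way round, gap under 1.8 mm, within 2.5 mm in plan and 0.03 rad; the mold flat on the bench; fingers still on the upper half (over 4 N), the halves pressed together with 8 to 45 N, through the last second (all of step 2 and contact force between mold_upper and mold_lower between 8 and 45 N and contact force between the fingers and mold_upper above 4 N and height (world z) of mold_lower below 0.004 m and angle between mold_lower's own z axis and vertical below 0.03 rad and linear speed of mold_upper below 0.01 m/s); the arm keeps its last pose, push and grip.
It fails at once if a bystander is moved by more than 30 mm (the short pins: 15 mm) (distance of any of short_pin_a, short_pin_b from where it was at the start of the episode above 0.015 m or distance of any of fir_tree, angel_blue, angel_white, brush_pot, glaze_jar, banded_mold from where it was at the start of the episode above 0.03 m).
It fails at once if the lower half is shoved more than 30 mm from its place (distance of mold_lower from where it was at the start of the episode above 0.03 m).
It fails at once if the halves are slammed together (more than 80 N) (contact force between mold_upper and mold_lower above 80 N).
It also fails if it takes over 70 s, if anything falls off the work surface, if the arm or the gripper's body presses on something with over 40 N, if the wrist force passes 120 N, or if a joint passes its speed limit or range.

ROBOT

A 6-joint arm with a two-finger parallel gripper is mounted at the origin on the work surface. World frame = base frame: x ahead of the robot, y to its left, z up, the work surface at z = 0. Lengths are in m, angles in degrees, forces in N, time in s.
With the tool pointing down it reaches from about 0.3 to 0.75 m from the base axis. Payload 8.5 kg.
Tool frame: the origin (TCP) lies at the very end of the fingers, on their centre line; the grasp point (between the pads) lies 19 mm behind it (env.hold_point_z is the distance from the TCP to the grasp point, in m); z points along the fingers, y is the line along which they close (so a half turn about z gives the same grasp; the last joint's range is limited). The gripper opens to 85 mm and grips with 20 to 120 N. Pads are 22 mm wide; open, the fingers measure 114 mm over their backs; the gripper's body (76 mm by 85 mm) begins 54 mm behind the grasp point. The pads swing forward as they close: fully open they stand 13 mm farther back than shut.
Start: joints at [63.81, 21.807, 74.336, -0, 83.858, -12.336], TCP at [0.132, 0.534, 0.231] pointing down, gripper open.
Joint ranges: [-178.18, 178.18], [-50.72, 133.34], [12.68, 142.11], [-81.47, 261.47], [9.98, 163.14], [-165.26, 165.26]. Speed limits (degrees/s): [136.94, 136.94, 180, 180, 180, 180].

INTERFACE

Orientations are given as a 3x3 rotation matrix whose columns are the frame's x, y, z axes.
In Python, from rig import env, optics gives the robot as it stands.
- The arm moves only by the shell command python3 -m jog 'ROWS' [OPENING] [FORCE]. ROWS is JSON, a list of rows, each an object with "linear": the shift along the tool's x, y, z in units of 40 mm (1.0 is 40 mm), a list of three; "roll": the turn about the tool's z in units of 5 degrees (1.0 is 5 degrees). A call has 1 to 12 rows; each row shifts and turns the commanded pose from where the row before left it, along the tool's axes as they then stand; what a row does not reach is not made up. A row lasts 1/12 s, in which the tool goes at most 41.7 mm and 7.16 degrees, less where a joint would pass 70% of its speed; a pose out of reach is approached as far as the arm can. A call is refused whole if a number of a shift passes 1 or a number of a turn 1, either way. A call with a gripper value outside its range is refused whole. OPENING is the opening, from -1 (shut) to 1 (fully open), set as the call begins (- or left out, the last holds). The fingers move at their own pace and stop on an object; FORCE is the grip in N (left out, the last holds). Time passes only in rows, so rows that do not move let the fingers close. It gives the time, the measured TCP pose, the force, the opening and the grip force at its end, in the units of the state.
- env.observe(): the state, without advancing time (a new reading comes with each control period).
- optics.get_image(name): name is "scene" or "top"; returns the picture (400x640x3 uint8, red, green, blue); there is no depth.
- optics.calibration(name): a dict with "fov_y" (degrees; the focal length in pixels is half the picture's height over the tangent of half this angle, whatever the lens; pixels are square), "cx", "cy" (the principal point, pixels), "D" ([k1, k2, p1, p2, k3] as OpenCV has them; the pictures are not rectified), "T" (4x4, takes a point from camera to world coordinates). Camera axes: x right, y down, z forward; pixel columns grow to the right and rows downward; lengths in m; the calibration is good to about 2 mm. A picture is of the moment at which its call begins. calibration takes no time and is no camera call.
- env.close_job(): hands the job in; it is judged then, once.
The state is a dict: "time_s": time; "q": joint angles; "qvel": joint speeds; "joint_efforts": joint torques, N m; "position": TCP position; "tool_rot": TCP orientation; "ft_force": force on the tool from outside, world axes, zero at the start; "wrist_torque": the same for the moment, N m; "grip_width": finger opening in m; "gripper_force": force on a finger pad.
Only numpy, scipy, OpenCV 4.12 (cv2) and the standard library are available. Lean on these libraries where they do the work, as an engineer would, in place of code of your own. Each camera call takes 0.05 s, during which the arm holds its last target. There are 200 camera calls.

## Working session

There is one attempt and no reset: what is moved stays moved. The work goes in short steps, Python scripts to look and compute and a shell command to move; the robot and the scene stay as the last step left them, time stands still between calls to the robot, and variables do not carry over. Pictures are saved under pics/ and viewed, at most 10 in all, crops included, and the job is handed in when it is done.

```bash
mkdir -p pics; ls; python3 - <<'E'
from rig import env, optics
import cv2
for n in ("scene","top"):
    cv2.imwrite(f"pics/{n}0.png",optics.get_image(n)[:,:,::-1]); c=optics.calibration(n); print(n,c)
o=env.observe(); print(o); print(env.hold_point_z)
E
```

```text
pics
scene {'fov_y': 56.76541600394064, 'cx': 323.6878629871515, 'cy': 203.862347316717, 'D': array([-0.06375526,  0.        ,  0.        ,  0.        ,  0.        ]), 'T': array([[ 0.28050003,  0.56510353, -0.77587224,  1.31144981],
       [ 0.95985227, -0.16668359,  0.22561073, -0.25756196],
       [-0.00183175, -0.80800655, -0.58917066,  0.65940037],
       [ 0.        ,  0.        ,  0.        ,  1.        ]])}
top {'fov_y': 43.7371063206083, 'cx': 324.01374393855207, 'cy': 203.6633295157824, 'D': array([-0.10478911,  0.        ,  0.        ,  0.        ,  0.        ]), 'T': array([[ 0.00601622, -0.99428177,  0.10661877,  0.35312635],
       [-0.99988189, -0.00447345,  0.01470328, -0.02820622],
       [-0.01414225, -0.10669463, -0.99419126,  1.71673121],
       [ 0.        ,  0.        ,  0.        ,  1.        ]])}
{'time_s': 0.1, 'q': array([ 6.38092434e+01,  2.18378475e+01,  7.43787508e+01, -2.68885323e-03,
        8.38587560e+01, -1.23363656e+01]), 'qvel': array([ 0.00971433, -0.14381065, -0.2525317 , -0.00318108, -0.13308597,
        0.06956889]), 'joint_efforts': array([ 4.82698611e-03, -4.49217868e+01, -2.31653595e+01, -7.78845038e-05,
        3.65046159e-03,  3.24177165e-05]), 'position': array([0.13160133, 0.53375287, 0.23077657]), 'tool_rot': array([[-9.70908548e-01,  2.39449996e-01, -5.38599615e-04],
       [ 2.39450486e-01,  9.70907834e-01, -1.20074333e-03],
       [ 2.35412599e-04, -1.29477991e-03, -9.99999134e-01]]), 'ft_force': array([0.07795684, 0.52795084, 0.45604288]), 'wrist_torque': array([ 0.03377786,  0.00693816, -0.03472548]), 'gripper_force': 0.0, 'grip_width': 0.08570254879097182}
0.0187
```

View pics/scene0.png

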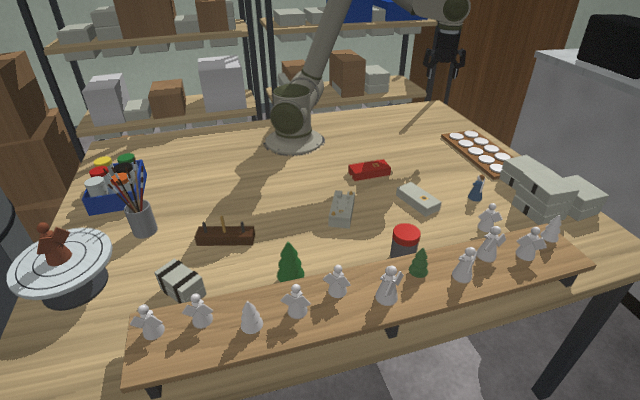

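View pics/top0.png

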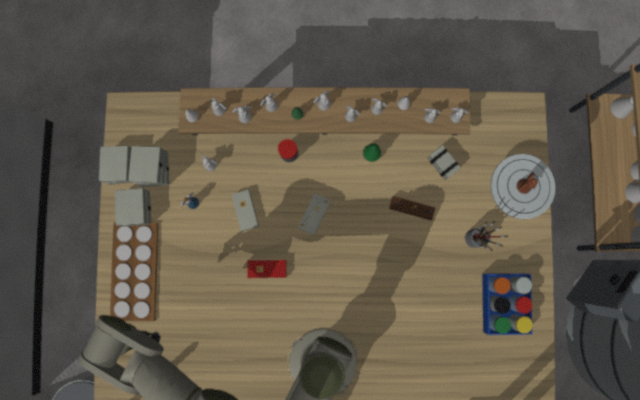

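Top view: white block with a brass plate at (246,210) (upper candidate), red decoy at (267,269), block with open cavity at (314,214) (lower), and dark rack at (412,208). The banded mold is at (443,162) and grey boxes are at (130,165). In the scene view the upper is at (418,198), the lower at (342,209), the red one at (370,170), and the rack at (225,235) with a tall brass pin in the middle between two dark pins. I'll check these in close crops.

```bash
python3 - <<'E'
from rig import env, optics
import cv2, numpy as np
I={}
for n in ("scene","top"):
    I[n]=np.mean([optics.get_image(n).astype(float) for _ in range(4)],0); 
np.savez("avg.npz",**I)
def crop(n,u,v,w,h,s):
    a=I[n][v:v+h,u:u+w,::-1].clip(0,255).astype(np.uint8)
    return cv2.resize(a,None,fx=s,fy=s,interpolation=cv2.INTER_CUBIC)
def grid(im,u,v,s):
    for k in range(0,im.shape[1]//s,10): cv2.putText(im,str(u+k),(k*s,10),0,.35,(0,0,255)); cv2.line(im,(k*s,12),(k*s,18),(0,0,255))
    for k in range(0,im.shape[0]//s,10): cv2.putText(im,str(v+k),(0,k*s+4),0,.35,(0,0,255))
    return im
def mk(n,u,v,w,h,s): return grid(crop(n,u,v,w,h,s),u,v,s)
A=np.hstack([mk("top",228,184,40,40+6,8),mk("top",296,190,40,46,8)])
B=np.hstack([mk("scene",392,176,55,45,7),mk("scene",322,186,45,45,7)])
C=np.hstack([mk("scene",190,210,70,38,7),mk("top",385,192,55,38,5)]) if 0 else None
cv2.imwrite("pics/c1.png",A);cv2.imwrite("pics/c2.png",B)
P=mk("scene",190,208,70,42,8);Q=mk("top",385,192,60,30,8)
h=np.zeros((600,560,3),np.uint8);h[:336,:560]=P;h[340:580,:480]=Q
cv2.imwrite("pics/c3.png",h);print(A.shape,B.shape)
E
```

```text
(368, 640, 3) (315, 700, 3)
```

View pics/c1.png

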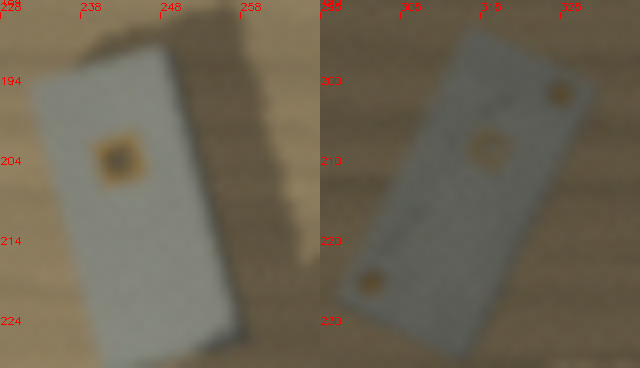

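View pics/c2.png

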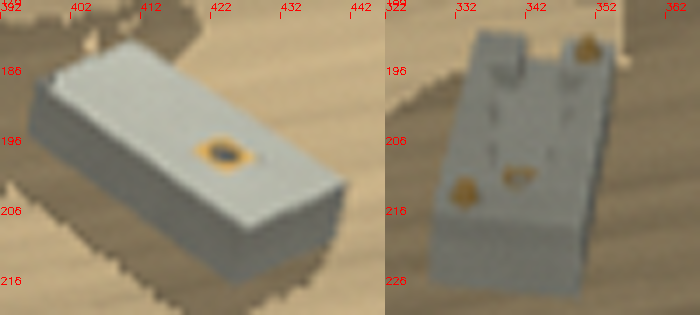

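View pics/c3.png

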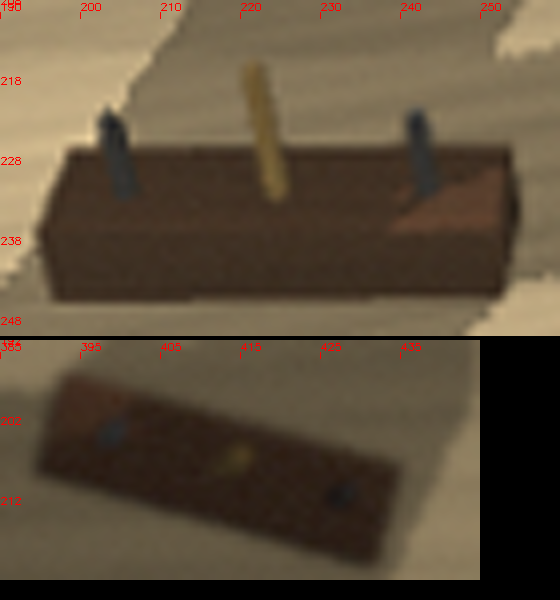

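Crops confirm the choice. The white block with the brass plate is the upper half (plate at top 242.6,203.6 / scene 423.7,197.6). The cavity block with two dowels is the lower half (hole at top 316.6,208.2 / scene 340.6,211.0). The brass pin is in the middle of the rack (tip at scene 221.2,215.8 / top 415.4,205.6), with the dark steel pins on both sides.

```bash
cat > h.py <<'E'
import numpy as np, cv2
from rig import env, optics
from scipy.optimize import least_squares
CAL={n:optics.calibration(n) for n in("scene","top")}
def proj(n,P):
    c=CAL[n]; T=np.linalg.inv(c["T"]); f=200/np.tan(np.radians(c["fov_y"]/2))
    K=np.array([[f,0,c["cx"]],[0,f,c["cy"]],[0,0,1]])
    return cv2.projectPoints(np.asarray(P,float).reshape(-1,3),cv2.Rodrigues(T[:3,:3])[0],T[:3,3],K,c["D"])[0][:,0]
def place(p,m):
    c,s=np.cos(p[3]),np.sin(p[3]); m=np.asarray(m,float)/1000
    return m@np.array([[c,s,0],[-s,c,0],[0,0,1]])+p[:3]
def fit(obs,p0,fixyaw=False):  # obs: {view:[(model mm),(px)]}
    def r(p):
        p=np.r_[p,p0[3]] if fixyaw else p
        return np.concatenate([(proj(n,place(p,[o[0] for o in L]))-np.array([o[1] for o in L])).ravel() for n,L in obs.items()])
    s=least_squares(r,p0[:3] if fixyaw else p0,loss="soft_l1")
    return s.x,r(s.x)
E
cat > m1.py <<'E'
from h import *
np.set_printoptions(precision=4,suppress=True)
U={"top":[((22,0,30),(242.56,203.56)),((65,30,30),(231.56,194.56)),((65,-30,30),(247.6,188.94)),((-65,-30,30),(256.1,224.8)),((-65,30,30),(240.7,229.3))],
"scene":[((22,0,30),(423.7,197.6)),((65,30,30),(440.9,201.7)),((65,-30,30),(427.3,208.1)),((-65,30,30),(410.1,181.6)),((65,-30,0),(425.9,215.9)),((-65,-30,30),(398.4,188.1))]}
L={"top":[((54.5,-18,44),(325.56,201.3)),((-52.5,19,44),(302.06,224.7)),((22,0,24),(316.56,208.2)),((65,30,36),(314.3,193.06)),((65,-30,36),(330.3,200.2)),((-65,-30,36),(313.7,234.8)),((-65,30,36),(297.8,227.1))],
"scene":[((54.5,-18,41),(333,213.1)),((-52.5,19,41),(350.6,192.7)),((22,0,24),(340.6,211)),((65,-30,36),(329,216.3)),((65,30,36),(350.1,218.1)),((65,-30,0),(328,225.3)),((65,30,0),(349.1,227.7)),((-65,-30,36),(334.9,190.1)),((-65,30,36),(354.6,192))]}
P={"top":[((0,0,72),(415.4,205.6)),((0,0,20),(412.6,208.1))],"scene":[((0,0,72),(221.2,215.8)),((0,0,20),(224.3,232.3))]}
for nm,o,p0,fx in (("upper",U,[.55,.25,0,.2],0),("lower",L,[.53,.02,0,-.4],0),("pin",P,[.55,-.33,.01,0],1)):
    for sub in (o,)+tuple({k:v} for k,v in o.items()):
        if len(sub)==1 and nm=="pin": continue
        p,r=fit(sub,p0,fx); print(nm,list(sub),p,np.degrees(p[3]) if len(p)>3 else '',"rms px",r.std()); 
        if len(sub)==2: print(r.reshape(-1,2).round(1).tolist())
# rack yaw from short pins in scene (top z=.062)
E
python3 m1.py
```

```text
upper ['top', 'scene'] [ 0.5136  0.2713 -0.0019  0.2946] 16.878969155844192 rms px 0.6947304188234025
[[-0.5, -0.4], [-1.2, -0.8], [-0.5, -0.2], [1.2, 0.2], [-0.3, 0.7], [-0.1, 0.2], [0.5, -0.1], [-0.3, 0.2], [0.3, -0.0], [-0.6, 0.7], [-2.1, -0.8]]
upper ['top'] [ 0.5198  0.2825 -0.0703  0.2756] 15.789977308476365 rms px 0.34577671298563795
upper ['scene'] [ 0.4789  0.2958 -0.0305  0.3115] 17.847161287710044 rms px 0.42687545056517395
lower ['top', 'scene'] [ 0.4997  0.0322 -0.0022 -0.4433] -25.398415888089186 rms px 0.37235453399652224
[[-0.4, -0.1], [-0.5, 0.2], [-0.2, -0.1], [-0.4, -0.4], [-0.5, -0.0], [-0.6, -0.1], [-0.7, -0.1], [-0.2, -0.3], [-0.5, -0.4], [0.0, 0.2], [-1.1, -0.2], [-0.4, 0.1], [-0.1, 0.9], [0.1, 0.7], [-0.5, -0.2], [-0.5, -0.3]]
lower ['top'] [ 0.5002  0.0309 -0.012  -0.44  ] -25.20860187811101 rms px 0.14680649966621093
lower ['scene'] [ 0.4843  0.0389 -0.0146 -0.451 ] -25.841968464860795 rms px 0.3013456806822819
pin ['top', 'scene'] [ 0.5225 -0.3036  0.0056]  rms px 0.4725365715428235
[[-0.9, 0.4], [-0.6, -0.5], [-0.6, 0.5], [-0.4, -0.5]]
```

Heights come out near the text's values: block bases at about -2 mm and pin base at about 6 mm, against 0 and 10 mm. The sizes and reach are also plausible. Next, roll 90° so the fingers close across the rack.

```bash
cat >> h.py <<'E'
def goto(x,y,z,psi=None):
    s=env.observe(); R=s["tool_rot"]; d=R.T@(np.array([x,y,z])-s["position"])/.04
    a=np.degrees(np.arctan2(R[1,0],R[0,0]))
    print("pos",s["position"].round(4),"psi",a.round(2),"shift units",d.round(3),"roll units",None if psi is None else round(-((psi-a+180)%360-180)/5,2),"F",s["ft_force"].round(1),"t",s["time_s"])
E
python3 -m jog '[{"linear":[0,0,0],"roll":1},{"linear":[0,0,0],"roll":1},{"linear":[0,0,0],"roll":1},{"linear":[0,0,0],"roll":1},{"linear":[0,0,0],"roll":1},{"linear":[0,0,0],"roll":1},{"linear":[0,0,0],"roll":1},{"linear":[0,0,0],"roll":1},{"linear":[0,0,0],"roll":1},{"linear":[0,0,0],"roll":1},{"linear":[0,0,0],"roll":1},{"linear":[0,0,0],"roll":1}]' 1
python3 -m jog '[{"linear":[0,0,0],"roll":1},{"linear":[0,0,0],"roll":1},{"linear":[0,0,0],"roll":1},{"linear":[0,0,0],"roll":1},{"linear":[0,0,0],"roll":1},{"linear":[0,0,0],"roll":1}]'
cat >> m1.py <<'E'
def back(n,uv,z):
    f=lambda p: (proj(n,[p[0],p[1],z])-uv).ravel()
    return least_squares(f,[.5,0]).x
a,b=back("scene",(203.56,221.6),.062),back("scene",(241.4,221.6),.062); print("short",a,b,np.degrees(np.arctan2(*(b-a)[::-1])))
a,b=back("top",(398.6,203.4),.062),back("top",(427.1,210.9),.062); print("short top",a,b,np.degrees(np.arctan2(*(a-b)[::-1])))
print("pin top/scene",back("top",(415.4,205.6),.082),back("scene",(221.2,215.8),.082),"base",back("top",(412.6,208.1),.03),back("scene",(224.3,232.3),.03))
goto(.5225,-.3036,.15,76)
E
python3 m1.py|tail -4
```

```text
time_s: 1.5
position: [0.1317, 0.534, 0.2313]
tool_rot: [[-0.274, 0.962, -0.0], [0.962, 0.274, -0.0], [-0.0, -0.0, -1.0]]
ft_force: [0.9, 0.3, -0.2]
grip_width: 0.0853
gripper_force: 0.0
time_s: 2.0
position: [0.1317, 0.534, 0.2313]
tool_rot: [[0.244, 0.97, -0.0], [0.97, -0.244, -0.0], [-0.0, -0.0, -1.0]]
ft_force: [0.5, 0.4, 0.4]
grip_width: 0.0855
gripper_force: 0.0
short [ 0.5116 -0.3491] [ 0.5392 -0.2542] 73.7344884851378
short top [ 0.5326 -0.2529] [ 0.5078 -0.3482] 75.4314094726754
pin top/scene [ 0.5234 -0.3058] [ 0.5267 -0.3016] base [ 0.5202 -0.3049] [ 0.5304 -0.3023]
pos [0.1317 0.534  0.2313] psi 75.9 shift units [-17.928  14.578   2.033] roll units -0.02 F [0.5 0.4 0.4] t 2.0
```

```bash
python3 -m jog '[{"linear":[-0.75,0.6,0]},{"linear":[-0.75,0.6,0]},{"linear":[-0.75,0.6,0]},{"linear":[-0.75,0.6,0]},{"linear":[-0.75,0.6,0]},{"linear":[-0.75,0.6,0]},{"linear":[-0.75,0.6,0]},{"linear":[-0.75,0.6,0]},{"linear":[-0.75,0.6,0]},{"linear":[-0.75,0.6,0]},{"linear":[-0.75,0.6,0]},{"linear":[-0.75,0.6,0]}]' >/dev/null
python3 -m jog '[{"linear":[-0.75,0.6,0]},{"linear":[-0.75,0.6,0]},{"linear":[-0.75,0.6,0]},{"linear":[-0.75,0.6,0]},{"linear":[-0.75,0.6,0]},{"linear":[-0.75,0.6,0]},{"linear":[-0.75,0.6,0]},{"linear":[-0.75,0.6,0]},{"linear":[-0.75,0.6,0]},{"linear":[-0.75,0.6,0]},{"linear":[-0.75,0.6,0]},{"linear":[0,0,0]}]' >/dev/null
python3 -c "
from h import *
goto(.5235,-.302,.12,76)"
```

```text
pos [0.1317 0.534  0.2313] psi 75.9 shift units [-17.883  14.592   2.783] roll units -0.02 F [0.5 0.4 0.4] t 2.0invalid input
invalid input
```

```bash
python3 -m jog '[{"linear":[-0.75,0.6,0],"roll":0},{"linear":[-0.75,0.6,0],"roll":0},{"linear":[-0.75,0.6,0],"roll":0},{"linear":[-0.75,0.6,0],"roll":0},{"linear":[-0.75,0.6,0],"roll":0},{"linear":[-0.75,0.6,0],"roll":0},{"linear":[-0.75,0.6,0],"roll":0},{"linear":[-0.75,0.6,0],"roll":0},{"linear":[-0.75,0.6,0],"roll":0},{"linear":[-0.75,0.6,0],"roll":0},{"linear":[-0.75,0.6,0],"roll":0},{"linear":[-0.75,0.6,0],"roll":0}]' >/dev/null
python3 -m jog '[{"linear":[-0.75,0.6,0],"roll":0},{"linear":[-0.75,0.6,0],"roll":0},{"linear":[-0.75,0.6,0],"roll":0},{"linear":[-0.75,0.6,0],"roll":0},{"linear":[-0.75,0.6,0],"roll":0},{"linear":[-0.75,0.6,0],"roll":0},{"linear":[-0.75,0.6,0],"roll":0},{"linear":[-0.75,0.6,0],"roll":0},{"linear":[-0.75,0.6,0],"roll":0},{"linear":[-0.75,0.6,0],"roll":0},{"linear":[-0.75,0.6,0],"roll":0},{"linear":[0,0,0],"roll":0}]' >/dev/null
python3 -c "
from h import *
goto(.5235,-.302,.12,76)"
```

```text
pos [ 0.5039 -0.2736  0.2299] psi 75.93 shift units [-0.566  0.648  2.749] roll units -0.01 F [-0.6 -0.1 -1.4] t 4.0
```

```bash
python3 -m jog '[{"linear":[-0.565,0.65,0],"roll":0},{"linear":[0,0,0.5],"roll":0},{"linear":[0,0,0.9],"roll":0},{"linear":[0,0,0.9],"roll":0},{"linear":[0,0,0.9],"roll":0},{"linear":[0,0,0.5],"roll":0},{"linear":[0,0,0.5],"roll":0},{"linear":[0,0,0.35],"roll":0},{"linear":[0,0,0],"roll":0},{"linear":[0,0,0],"roll":0}]' >/dev/null
python3 - <<'E'
from h import *
goto(.5235,-.302,.048,76)
cv2.imwrite("pics/g.png",cv2.resize(np.ascontiguousarray(optics.get_image("scene")[190:260,170:270,::-1]),None,fx=6,fy=6,interpolation=2))
E
```

```text
pos [ 0.5222 -0.2961  0.0493] psi 76.15 shift units [-0.136  0.068  0.032] roll units 0.03 F [ 0.3  0.7 -0.1] t 4.8333
```

View pics/g.png

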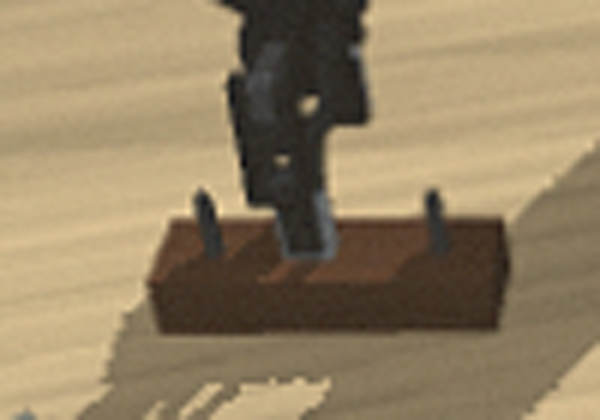

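The open fingers straddle the middle slot, hiding the brass pin at about scene (221,222). The steel pins at (204,227) and (242,226) are clear. I'll shift the remaining 5 mm and close.

```bash
python3 -m jog '[{"linear":[-0.136,0.068,0.03],"roll":0},{"linear":[0,0,0],"roll":0},{"linear":[0,0,0],"roll":0}]' >/dev/null
python3 -m jog '[{"linear":[0,0,0],"roll":0},{"linear":[0,0,0],"roll":0},{"linear":[0,0,0],"roll":0},{"linear":[0,0,0],"roll":0},{"linear":[0,0,0],"roll":0},{"linear":[0,0,0],"roll":0},{"linear":[0,0,0],"roll":0},{"linear":[0,0,0],"roll":0},{"linear":[0,0,0],"roll":0},{"linear":[0,0,0],"roll":0}]' -1 40
python3 -c "
from h import *
goto(.5235,-.302,.048,76)"
```

```text
time_s: 5.97
position: [0.5236, -0.3022, 0.0482]
tool_rot: [[0.239, 0.971, 0.0], [0.971, -0.239, -0.0], [-0.0, 0.0, -1.0]]
ft_force: [0.9, 0.1, 1.2]
grip_width: 0.0066
gripper_force: 38.9
pos [ 0.5236 -0.3022  0.0482] psi 76.15 shift units [ 0.005 -0.004  0.004] roll units 0.03 F [0.9 0.1 1.2] t 5.9667
```

```bash
python3 -m jog '[{"linear":[0,0,-0.2],"roll":0},{"linear":[0,0,-0.3],"roll":0},{"linear":[0,0,-0.5],"roll":0},{"linear":[0,0,-0.5],"roll":0},{"linear":[0,0,-0.5],"roll":0},{"linear":[0,0,0],"roll":0}]'
python3 -m jog '[{"linear":[0.4,-0.1,0],"roll":0},{"linear":[0.875,-0.227,0],"roll":0},{"linear":[0.875,-0.227,0],"roll":0},{"linear":[0.875,-0.227,0],"roll":0},{"linear":[0.875,-0.227,0],"roll":0},{"linear":[0.875,-0.227,0],"roll":0},{"linear":[0.875,-0.227,0],"roll":0},{"linear":[0.875,-0.227,0],"roll":0},{"linear":[0.875,-0.227,0],"roll":0},{"linear":[0.4,-0.1,0],"roll":0},{"linear":[0,0,0],"roll":0},{"linear":[0,0,0],"roll":0}]' 
python3 - <<'E'
from h import *
goto(.5197,.022,.1,76)
a=np.ascontiguousarray(optics.get_image("scene")[150:235,300:390,::-1]);b=np.ascontiguousarray(optics.get_image("top")[180:250,280:350,::-1])
np.savez("hov.npz",a=a,b=b)
o=np.zeros((510,790,3),np.uint8); o[:510,:540]=cv2.resize(a,None,fx=6,fy=6,interpolation=2); o[:245,545:790]=cv2.resize(b,None,fx=3.5,fy=3.5,interpolation=2)
cv2.imwrite("pics/hv.png",o)
E
```

```text
time_s: 6.47
position: [0.5248, -0.3032, 0.1326]
tool_rot: [[0.239, 0.971, 0.005], [0.971, -0.239, -0.005], [-0.003, 0.006, -1.0]]
ft_force: [1.1, -0.0, 1.1]
grip_width: 0.0068
gripper_force: 39.2
time_s: 7.47
position: [0.5193, 0.0211, 0.1276]
tool_rot: [[0.237, 0.971, -0.001], [0.971, -0.237, 0.0], [-0.0, -0.001, -1.0]]
ft_force: [0.5, -0.3, 0.6]
grip_width: 0.0064
gripper_force: 39.2
pos [0.5193 0.0211 0.1276] psi 76.27 shift units [0.026 0.006 0.69 ] roll units 0.05 F [ 0.5 -0.3  0.6] t 7.4667
```

View pics/hv.png

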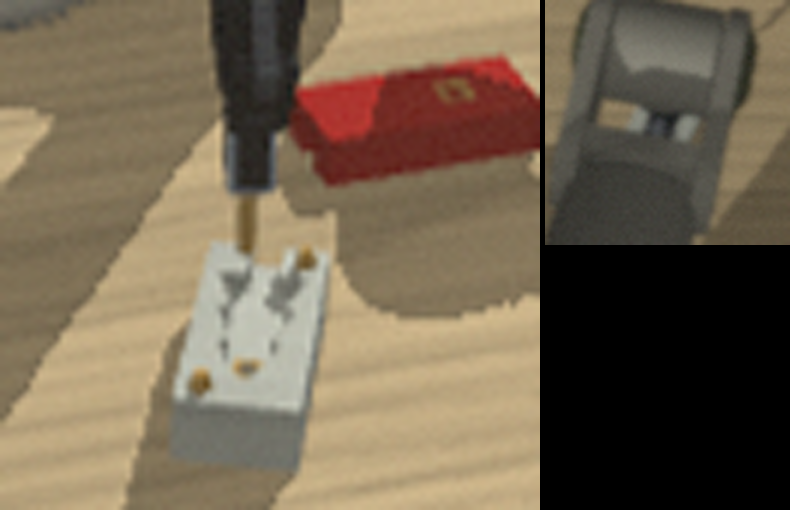

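Pin hangs straight in the grip with its lower end at scene (340.9,191.6), directly above the hole at (340.6,211.0). I'll use the held pin to check camera bias.

```bash
python3 - <<'E'
from h import *
z=.1276-.0482+.010
print("pin bottom pred",proj("scene",[.5193,.0211,z]),"hole pred from fit",proj("scene",[.5197,.022,.024]),"obs (340.9,191.6),(340.6,211)")
print("px per 5mm x,y,z",[ (proj("scene",np.array([.5197,.022,.024])+d)-proj("scene",[.5197,.022,.024])).round(2).tolist() for d in np.eye(3)*.005])
print("hole from top z=.024:",end='')
print(least_squares(lambda p:(proj("top",[p[0],p[1],.024])-[316.56,208.2]).ravel(),[.5,0]).x,least_squares(lambda p:(proj("scene",[p[0],p[1],.024])-[340.6,211]).ravel(),[.5,0]).x)
E
```

```text
pin bottom pred [[340.60523197 191.6159797 ]] hole pred from fit [[340.37364144 210.68521693]] obs (340.9,191.6),(340.6,211)
px per 5mm x,y,z [[[0.56, 1.02]], [[1.67, -0.3]], [[0.04, -1.41]]]
hole from top z=.024:[0.51896491 0.02218595] [0.52128648 0.02214982]
```

```bash
python3 -m jog '[{"linear":[0.02,0.013,0.2],"roll":0},{"linear":[0,0,0.4],"roll":0},{"linear":[0,0,0.4],"roll":0},{"linear":[0,0,0.3],"roll":0},{"linear":[0,0,0.1],"roll":0},{"linear":[0,0,0],"roll":0},{"linear":[0,0,0],"roll":0}]'
python3 -m jog '[{"linear":[0,0,0.06],"roll":0},{"linear":[0,0,0.06],"roll":0},{"linear":[0,0,0.06],"roll":0},{"linear":[0,0,0.05],"roll":0},{"linear":[0,0,0.05],"roll":0},{"linear":[0,0,0],"roll":0},{"linear":[0,0,0],"roll":0}]'
```

```text
time_s: 8.15
position: [0.5209, 0.0202, 0.0722]
tool_rot: [[0.24, 0.971, 0.0], [0.971, -0.24, -0.0], [-0.0, 0.0, -1.0]]
ft_force: [0.3, -0.6, -0.2]
grip_width: 0.0067
gripper_force: 39.2
time_s: 8.73
position: [0.5207, 0.0207, 0.0608]
tool_rot: [[0.239, 0.971, -0.0], [0.971, -0.239, 0.0], [0.0, -0.0, -1.0]]
ft_force: [0.9, -0.6, 0.2]
grip_width: 0.0067
gripper_force: 39.2
```

```bash
python3 -m jog '[{"linear":[0.01,-0.01,0.04],"roll":0},{"linear":[0,0,0.05],"roll":0},{"linear":[0,0,0.05],"roll":0},{"linear":[0,0,0],"roll":0},{"linear":[0,0,0],"roll":0}]'
```

```text
time_s: 9.15
position: [0.5203, 0.0213, 0.055]
tool_rot: [[0.239, 0.971, -0.0], [0.971, -0.239, 0.0], [-0.0, -0.0, -1.0]]
ft_force: [0.2, 1.5, -1.4]
grip_width: 0.0067
gripper_force: 39.2
```

```bash
python3 -m jog '[{"linear":[0,0,0.06],"roll":0},{"linear":[0,0,0.06],"roll":0},{"linear":[0,0,0.05],"roll":0},{"linear":[0,0,0],"roll":0},{"linear":[0,0,0],"roll":0}]'
python3 -m jog '[{"linear":[0,0,0.04],"roll":0},{"linear":[0,0,0.03],"roll":0},{"linear":[0,0,0.03],"roll":0},{"linear":[0,0,0],"roll":0},{"linear":[0,0,0],"roll":0}]'
```

```text
time_s: 9.57
position: [0.5202, 0.0211, 0.0482]
tool_rot: [[0.239, 0.971, -0.001], [0.971, -0.239, -0.0], [-0.0, -0.001, -1.0]]
ft_force: [0.6, 2.0, -1.8]
grip_width: 0.0063
gripper_force: 39.2
time_s: 9.98
position: [0.5203, 0.0211, 0.0444]
tool_rot: [[0.239, 0.971, -0.0], [0.971, -0.239, 0.0], [-0.0, -0.0, -1.0]]
ft_force: [0.2, 1.6, -2.1]
grip_width: 0.0065
gripper_force: 39.2
```

```bash
python3 -m jog '[{"linear":[0,0,0.025],"roll":0},{"linear":[0,0,0],"roll":0},{"linear":[0,0,0],"roll":0}]'
python3 -m jog '[{"linear":[0,0,0.025],"roll":0},{"linear":[0,0,0],"roll":0},{"linear":[0,0,0],"roll":0}]'
```

```text
time_s: 10.23
position: [0.5205, 0.0211, 0.0439]
tool_rot: [[0.239, 0.971, 0.0], [0.971, -0.239, -0.0], [-0.0, 0.0, -1.0]]
ft_force: [-1.2, 1.8, 4.5]
grip_width: 0.0067
gripper_force: 39.8
time_s: 10.48
position: [0.5207, 0.0211, 0.0435]
tool_rot: [[0.239, 0.971, 0.001], [0.971, -0.239, -0.0], [0.0, 0.001, -1.0]]
ft_force: [-2.6, 2.8, 12.2]
grip_width: 0.0063
gripper_force: 40.7
```

Pin bottomed at TCP z≈0.0437, where 0.0442 was expected, with a 12 N push. I'll release with a small opening and rise.

```bash
python3 -m jog '[{"linear":[0,0,-0.025],"roll":0},{"linear":[0,0,0],"roll":0},{"linear":[0,0,0],"roll":0},{"linear":[0,0,0],"roll":0},{"linear":[0,0,0],"roll":0},{"linear":[0,0,0],"roll":0}]' -0.4
python3 -m jog '[{"linear":[0,0,-0.1],"roll":0},{"linear":[0,0,-0.3],"roll":0},{"linear":[0,0,-0.6],"roll":0},{"linear":[0,0,-0.8],"roll":0},{"linear":[0,0,-0.8],"roll":0},{"linear":[0,0,-0.6],"roll":0},{"linear":[0,0,0],"roll":0}]' 1
python3 -m jog '[{"linear":[0,0,0],"roll":1},{"linear":[0,0,0],"roll":1},{"linear":[0,0,0],"roll":1},{"linear":[0,0,0],"roll":1},{"linear":[0,0,0],"roll":1},{"linear":[0,0,0],"roll":1},{"linear":[0,0,0],"roll":1},{"linear":[0,0,0],"roll":1},{"linear":[0,0,0],"roll":1},{"linear":[0,0,0],"roll":1},{"linear":[0,0,0],"roll":1},{"linear":[0,0,0],"roll":0.85}]'
python3 - <<'E'
from h import *
exec(open("m1.py").read().split("P={")[0].split("\n",1)[1])
I={n:optics.get_image(n) for n in("scene","top")}; np.savez("after.npz",**I)
U["scene"]=U["scene"][:-1]
def fz(o,p0):
    f=lambda p:np.concatenate([(proj(n,place([p[0],p[1],0,p[2]],[m for m,_ in l]))-[q for _,q in l]).ravel() for n,l in o.items()])
    s=least_squares(f,p0,loss="soft_l1");return s.x
for o,p0 in((U,[.51,.27,.3]),(L,[.5,.03,-.44])):
    for s in(o,{"top":o["top"]},{"scene":o["scene"]}):
        p=fz(s,p0);print(list(s),p.round(4),np.degrees(p[2]).round(2),"hole",place([p[0],p[1],0,p[2]],[[22,0,24]]).round(4))
goto(.5136,.2713,.15,16.9)
E
```

```text
time_s: 10.98
position: [0.5204, 0.0211, 0.0434]
tool_rot: [[0.239, 0.971, -0.0], [0.971, -0.239, -0.0], [-0.0, -0.0, -1.0]]
ft_force: [0.7, -0.0, 0.0]
grip_width: 0.0258
gripper_force: 0.0
time_s: 11.57
position: [0.5223, 0.0209, 0.1766]
tool_rot: [[0.239, 0.971, 0.009], [0.971, -0.239, -0.002], [0.0, 0.009, -1.0]]
ft_force: [-0.0, -0.5, -0.2]
grip_width: 0.0852
gripper_force: 0.0
time_s: 12.57
position: [0.5201, 0.0212, 0.1711]
tool_rot: [[0.958, 0.286, -0.001], [0.286, -0.958, 0.0], [-0.001, -0.0, -1.0]]
ft_force: [0.3, -0.2, 0.0]
grip_width: 0.085
gripper_force: 0.0
['top', 'scene'] [0.514  0.2703 0.2937] 16.83 hole [[0.535  0.2767 0.024 ]]
['top'] [0.5131 0.2699 0.2789] 15.98 hole [[0.5343 0.2759 0.024 ]]
['scene'] [0.5151 0.2699 0.3078] 17.63 hole [[0.5361 0.2766 0.024 ]]
['top', 'scene'] [ 0.5006  0.0318 -0.4426] -25.36 hole [[0.5205 0.0224 0.024 ]]
['top'] [ 0.4992  0.0305 -0.4399] -25.21 hole [[0.5191 0.0212 0.024 ]]
['scene'] [ 0.5025  0.0323 -0.4491] -25.73 hole [[0.5224 0.0228 0.024 ]]
pos [0.5202 0.0212 0.1712] psi 16.85 shift units [ 1.656 -6.032  0.531] roll units -0.01 F [-0.1  0.5  0.4] t 12.6667
```

```bash
python3 -m jog '[{"linear":[0.236,-0.855,0],"roll":0},{"linear":[0.236,-0.855,0],"roll":0},{"linear":[0.236,-0.855,0],"roll":0},{"linear":[0.236,-0.855,0],"roll":0},{"linear":[0.236,-0.855,0],"roll":0},{"linear":[0.236,-0.855,0],"roll":0},{"linear":[0.236,-0.855,0],"roll":0},{"linear":[0,0,0.6],"roll":0},{"linear":[0,0,0.6],"roll":0},{"linear":[0,0,0.6],"roll":0},{"linear":[0,0,0],"roll":0},{"linear":[0,0,0],"roll":0}]' 1
python3 -c "
from h import *
goto(.514,.2695,.006,16.9)"
```

```text
time_s: 13.67
position: [0.5137, 0.2693, 0.099]
tool_rot: [[0.956, 0.292, -0.002], [0.292, -0.956, -0.001], [-0.002, -0.0, -1.0]]
ft_force: [-0.8, 0.4, 0.8]
grip_width: 0.0855
gripper_force: 0.0
pos [0.5137 0.2693 0.099 ] psi 16.99 shift units [ 1.500e-02 -2.000e-03  2.326e+00] roll units 0.02 F [-0.8  0.4  0.8] t 13.6667
```

```bash
python3 -m jog '[{"linear":[0,0,0.5],"roll":0},{"linear":[0,0,0.5],"roll":0},{"linear":[0,0,0.4],"roll":0},{"linear":[0,0,0.4],"roll":0},{"linear":[0,0,0.3],"roll":0},{"linear":[0,0,0.2],"roll":0},{"linear":[0,0,0],"roll":0},{"linear":[0,0,0],"roll":0}]' 
python3 -m jog '[{"linear":[0,0,0],"roll":0},{"linear":[0,0,0],"roll":0},{"linear":[0,0,0],"roll":0},{"linear":[0,0,0],"roll":0},{"linear":[0,0,0],"roll":0},{"linear":[0,0,0],"roll":0},{"linear":[0,0,0],"roll":0},{"linear":[0,0,0],"roll":0}]' -1 50
python3 -m jog '[{"linear":[0,0,-0.1],"roll":0},{"linear":[0,0,-0.3],"roll":0},{"linear":[0,0,-0.6],"roll":0},{"linear":[0,0,-0.7],"roll":0},{"linear":[0,0,-0.7],"roll":0},{"linear":[0,0,-0.6],"roll":0},{"linear":[0,0,-0.3],"roll":0},{"linear":[0,0,0],"roll":0},{"linear":[0,0,0],"roll":0}]'
python3 -c "
from h import *
goto(.514,.2695,.006,16.9)"
```

```text
time_s: 14.33
position: [0.5147, 0.2695, 0.0086]
tool_rot: [[0.957, 0.291, 0.001], [0.291, -0.957, 0.0], [0.001, 0.0, -1.0]]
ft_force: [-0.2, 0.4, 0.1]
grip_width: 0.0853
gripper_force: 0.0
time_s: 15.0
position: [0.5146, 0.2696, 0.0089]
tool_rot: [[0.957, 0.291, 0.002], [0.291, -0.957, 0.001], [0.002, -0.0, -1.0]]
ft_force: [-1.5, 0.7, 5.3]
grip_width: 0.0585
gripper_force: 54.3
time_s: 15.75
position: [0.5138, 0.2694, 0.1396]
tool_rot: [[0.957, 0.291, 0.0], [0.291, -0.957, 0.0], [0.0, 0.0, -1.0]]
ft_force: [-1.3, 0.6, -3.2]
grip_width: 0.0585
gripper_force: 54.7
pos [0.5138 0.2694 0.1396] psi 16.9 shift units [ 5.00e-03 -2.00e-03  3.34e+00] roll units 0.0 F [-1.3  0.6 -3.2] t 15.75
```

```bash
python3 -m jog '[{"linear":[-0.1,0.3,0],"roll":0},{"linear":[-0.257,0.7,0],"roll":0},{"linear":[-0.257,0.7,0],"roll":0},{"linear":[-0.257,0.7,0],"roll":0},{"linear":[-0.257,0.7,0],"roll":0},{"linear":[-0.257,0.7,0],"roll":0},{"linear":[-0.257,0.7,0],"roll":0},{"linear":[-0.257,0.7,0],"roll":0},{"linear":[-0.156,0.42,0],"roll":0},{"linear":[0,0,0],"roll":0}]' 
python3 -m jog '[{"linear":[0,0,0],"roll":0.5},{"linear":[0,0,0],"roll":0.96},{"linear":[0,0,0],"roll":1},{"linear":[0,0,0],"roll":1},{"linear":[0,0,0],"roll":1},{"linear":[0,0,0],"roll":1},{"linear":[0,0,0],"roll":1},{"linear":[0,0,0],"roll":1},{"linear":[0,0,0],"roll":1},{"linear":[0,0,0],"roll":0},{"linear":[0,0,0],"roll":0}]'
python3 - <<'E'
from h import *
goto(.5005,.0305,.11,-25.4)
a=np.mean([optics.get_image("scene") for _ in range(4)],0)[145:235,295:395,::-1].astype(np.uint8).copy();b=np.mean([optics.get_image("top") for _ in range(4)],0)[170:260,270:360,::-1].astype(np.uint8).copy()
o=np.zeros((585,800,3),np.uint8); o[:450,:500]=cv2.resize(a,None,fx=5,fy=5,interpolation=2)
cv2.imwrite("pics/u1.png",cv2.resize(a,None,fx=6,fy=6,interpolation=2)); cv2.imwrite("pics/u2.png",cv2.resize(b,None,fx=6,fy=6,interpolation=2))
E
```

```text
time_s: 16.58
position: [0.4999, 0.027, 0.1383]
tool_rot: [[0.958, 0.287, -0.003], [0.287, -0.958, -0.0], [-0.003, -0.0, -1.0]]
ft_force: [-0.1, 0.5, -2.7]
grip_width: 0.0589
gripper_force: 54.7
time_s: 17.5
position: [0.5002, 0.0307, 0.1387]
tool_rot: [[0.905, -0.426, -0.002], [-0.426, -0.905, 0.0], [-0.002, 0.0, -1.0]]
ft_force: [-1.1, 0.4, -2.9]
grip_width: 0.059
gripper_force: 54.7
pos [0.5002 0.0307 0.1387] psi -25.24 shift units [ 0.01  -0.     0.718] roll units 0.03 F [-1.1  0.4 -2.9] t 17.5
```

View pics/u1.png

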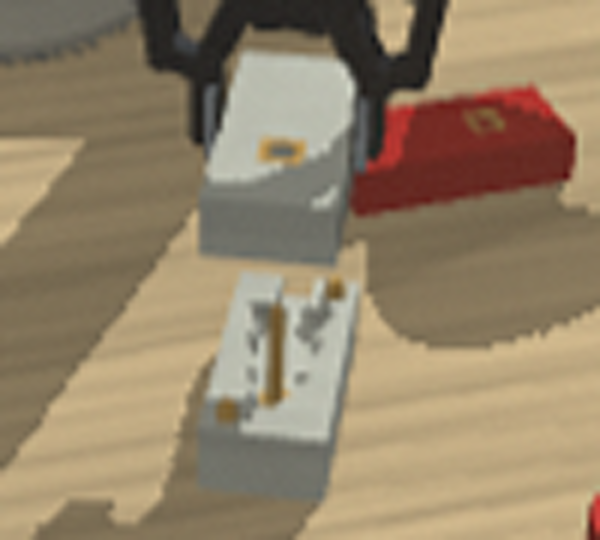

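View pics/u2.png

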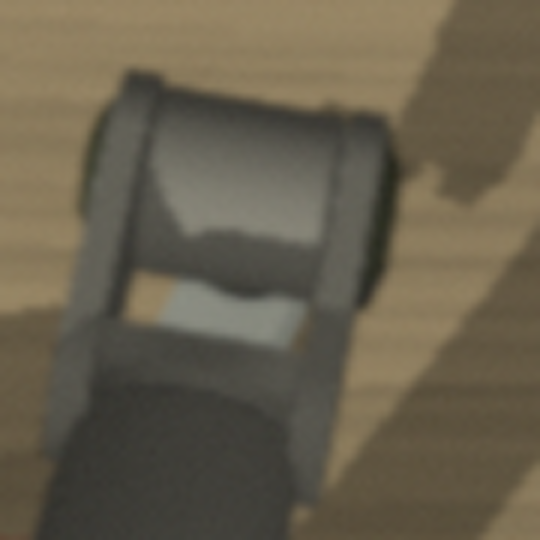

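Scene view: the upper is held level with its brass plate at (341.6,169.8), tip end towards the camera as on the lower. The brass pin stands upright in its hole, foot at (340.4,211) and tip at (340.8,196). The top view is blocked by the wrist. Next, how far the block sits off the gripper centre along tool x.

```bash
python3 - <<'E'
from h import *
p=env.observe()["position"]; z=p[2]-.0089; y=np.radians(-25.24)
im=np.mean([optics.get_image("scene") for _ in range(4)],0)
def brass(u0,u1,v0,v1):
    s=im[v0:v1,u0:u1]; w=((s[...,0]-s[...,2])-45).clip(0); v,u=np.mgrid[v0:v1,u0:u1]; return (w*u).sum()/w.sum(),(w*v).sum()/w.sum(),w.sum()
print(brass(336,349,166,174))
obs=[((22,0,30),(341.6,169.75)),((65,-30,30),(328.75,175.4)),((65,-30,0),(327.9,185.9)),((65,30,0),(350.75,188.4))]
m=[o[0] for o in obs];q=np.array([o[1] for o in obs])
print("res px if centred (pred-obs)",(proj("scene",place([p[0],p[1],z,y],m))-q).round(2).tolist())
s=least_squares(lambda t:(proj("scene",place([t[0],t[1],z,y],m))-q).ravel(),p[:2]); d=s.x-p[:2]
print("upper minus tcp",d,"along x,y mold",d@[np.cos(y),np.sin(y)],d@[-np.sin(y),np.cos(y)])
obs=[((65,-30,36),(328.75,214.9)),((65,-30,0),(327.9,225.75)),((65,30,0),(348.75,227.9)),((65,30,36),(349.25,217.9))]
m=[o[0] for o in obs];q=np.array([o[1] for o in obs])
s=least_squares(lambda t:(proj("scene",place([t[0],t[1],0,np.radians(-25.3)],m))-q).ravel(),p[:2]); print("lower scene",s.x,"vs pin-derived .5005 .0305")
# pin top in scene 
print("pin top/foot pred",proj("scene",[[.5204,.0211,.078],[.5204,.0211,.024]]))
E
```

```text
(np.float64(341.68206157965193), np.float64(169.5759705488621), np.float64(747.0))
res px if centred (pred-obs) [[-0.18, -0.32], [-1.05, 1.7], [-0.25, 1.06], [0.02, 0.53]]
upper minus tcp [-0.00324575  0.0020481 ] along x,y mold -0.0038092083603311023 0.0004685409482635501
lower scene [0.49965452 0.0319921 ] vs pin-derived .5005 .0305
pin top/foot pred [[340.6281269  195.25668917]
 [340.15045748 210.88220488]]
```

Estimates of the block's offset in the grip along its x are -2.4 to +0.7 mm, well inside the ±3.5 mm capture of the tapers. I'll take -0.8 mm and descend, watching the force.

```bash
python3 -m jog '[{"linear":[0.028,0,0.2],"roll":0.03},{"linear":[0,0,0.3],"roll":0},{"linear":[0,0,0.3],"roll":0},{"linear":[0,0,0.2],"roll":0},{"linear":[0,0,0.1],"roll":0},{"linear":[0,0,0],"roll":0},{"linear":[0,0,0],"roll":0}]'
python3 -m jog '[{"linear":[0,0,0.06],"roll":0},{"linear":[0,0,0.08],"roll":0},{"linear":[0,0,0.08],"roll":0},{"linear":[0,0,0.08],"roll":0},{"linear":[0,0,0],"roll":0},{"linear":[0,0,0],"roll":0}]'
python3 -c "
from h import *
goto(.5012,.0302,.0469,-25.4)"
```

```text
time_s: 18.68
position: [0.5019, 0.0299, 0.0956]
tool_rot: [[0.902, -0.431, 0.0], [-0.431, -0.902, -0.0], [0.0, -0.0, -1.0]]
ft_force: [-0.7, 0.7, -1.5]
grip_width: 0.0586
gripper_force: 54.7
time_s: 19.18
position: [0.5017, 0.0299, 0.0834]
tool_rot: [[0.902, -0.431, -0.0], [-0.431, -0.902, 0.0], [-0.0, 0.0, -1.0]]
ft_force: [0.2, -0.4, -2.3]
grip_width: 0.0588
gripper_force: 54.7
pos [0.5017 0.0299 0.0834] psi -25.56 shift units [-0.013 -0.001  0.912] roll units -0.03 F [ 0.2 -0.4 -2.3] t 19.1833
```

```bash
python3 -m jog '[{"linear":[-0.013,0,0.06],"roll":-0.03},{"linear":[0,0,0.08],"roll":0},{"linear":[0,0,0.08],"roll":0},{"linear":[0,0,0.08],"roll":0},{"linear":[0,0,0.06],"roll":0},{"linear":[0,0,0],"roll":0},{"linear":[0,0,0],"roll":0}]'
python3 -m jog '[{"linear":[0,0,0.06],"roll":0},{"linear":[0,0,0.08],"roll":0},{"linear":[0,0,0.08],"roll":0},{"linear":[0,0,0.08],"roll":0},{"linear":[0,0,0],"roll":0},{"linear":[0,0,0],"roll":0}]'
```

```text
time_s: 19.77
position: [0.5012, 0.0302, 0.069]
tool_rot: [[0.903, -0.429, -0.0], [-0.429, -0.903, 0.0], [-0.0, 0.0, -1.0]]
ft_force: [-0.4, -0.1, -2.0]
grip_width: 0.0588
gripper_force: 54.7
time_s: 20.27
position: [0.5012, 0.0302, 0.0569]
tool_rot: [[0.903, -0.429, -0.001], [-0.429, -0.903, 0.0], [-0.001, 0.0, -1.0]]
ft_force: [0.1, 0.1, -2.7]
grip_width: 0.0588
gripper_force: 54.7
```

```bash
python3 -m jog '[{"linear":[0,0,0.04],"roll":0},{"linear":[0,0,0.04],"roll":0},{"linear":[0,0,0.02],"roll":0},{"linear":[0,0,0],"roll":0},{"linear":[0,0,0],"roll":0}]'
python3 -m jog '[{"linear":[0,0,0.025],"roll":0},{"linear":[0,0,0.025],"roll":0},{"linear":[0,0,0],"roll":0},{"linear":[0,0,0],"roll":0}]'
```

```text
time_s: 20.68
position: [0.5013, 0.0302, 0.0531]
tool_rot: [[0.903, -0.429, -0.0], [-0.429, -0.903, 0.0], [-0.0, 0.0, -1.0]]
ft_force: [0.2, 0.8, -2.9]
grip_width: 0.059
gripper_force: 54.7
time_s: 21.02
position: [0.5012, 0.0302, 0.0511]
tool_rot: [[0.903, -0.429, -0.0], [-0.429, -0.903, 0.0], [-0.0, 0.0, -1.0]]
ft_force: [-0.0, 0.5, -3.4]
grip_width: 0.059
gripper_force: 54.7
```

```bash
python3 -m jog '[{"linear":[0,0,0.025],"roll":0},{"linear":[0,0,0.025],"roll":0},{"linear":[0,0,0],"roll":0},{"linear":[0,0,0],"roll":0}]'
python3 -m jog '[{"linear":[0,0,0.025],"roll":0},{"linear":[0,0,0.015],"roll":0},{"linear":[0,0,0],"roll":0},{"linear":[0,0,0],"roll":0}]'
```

```text
time_s: 21.35
position: [0.5013, 0.0302, 0.0491]
tool_rot: [[0.903, -0.429, -0.0], [-0.429, -0.903, 0.0], [-0.0, 0.0, -1.0]]
ft_force: [0.2, -0.2, -2.7]
grip_width: 0.0583
gripper_force: 54.7
time_s: 21.68
position: [0.5014, 0.0303, 0.0475]
tool_rot: [[0.903, -0.429, 0.0], [-0.429, -0.903, 0.0], [0.0, -0.0, -1.0]]
ft_force: [0.6, 0.1, -3.0]
grip_width: 0.0588
gripper_force: 54.8
```

```bash
python3 -m jog '[{"linear":[0,0,0.025],"roll":0},{"linear":[0,0,0],"roll":0},{"linear":[0,0,0],"roll":0}]'
python3 -m jog '[{"linear":[0,0,0.025],"roll":0},{"linear":[0,0,0],"roll":0},{"linear":[0,0,0],"roll":0}]'
python3 -m jog '[{"linear":[0,0,0.015],"roll":0},{"linear":[0,0,0],"roll":0},{"linear":[0,0,0],"roll":0}]'
```

```text
time_s: 21.93
position: [0.5014, 0.0302, 0.0465]
tool_rot: [[0.903, -0.429, 0.0], [-0.429, -0.903, 0.0], [0.0, -0.0, -1.0]]
ft_force: [1.6, 1.1, -2.7]
grip_width: 0.0589
gripper_force: 54.8
time_s: 22.18
position: [0.5013, 0.0302, 0.0455]
tool_rot: [[0.903, -0.429, 0.0], [-0.429, -0.903, 0.0], [-0.0, -0.0, -1.0]]
ft_force: [1.4, 2.4, -1.8]
grip_width: 0.0583
gripper_force: 54.8
time_s: 22.43
position: [0.5013, 0.0302, 0.045]
tool_rot: [[0.903, -0.429, 0.0], [-0.429, -0.903, 0.0], [0.0, -0.0, -1.0]]
ft_force: [0.8, 2.4, -1.6]
grip_width: 0.0588
gripper_force: 54.9
```

```bash
python3 -m jog '[{"linear":[-0.003,-0.007,0.012],"roll":0},{"linear":[0,0,0],"roll":0},{"linear":[0,0,0],"roll":0}]'
python3 -m jog '[{"linear":[0,0,0.012],"roll":0},{"linear":[0,0,0],"roll":0},{"linear":[0,0,0],"roll":0}]'
```

```text
time_s: 22.68
position: [0.5013, 0.0302, 0.0448]
tool_rot: [[0.903, -0.429, 0.0], [-0.429, -0.903, -0.001], [0.0, 0.0, -1.0]]
ft_force: [-2.1, -0.6, 6.1]
grip_width: 0.0591
gripper_force: 55.7
time_s: 22.93
position: [0.5013, 0.0303, 0.0448]
tool_rot: [[0.903, -0.429, 0.001], [-0.429, -0.903, -0.001], [0.001, 0.0, -1.0]]
ft_force: [-3.4, 0.0, 11.4]
grip_width: 0.0588
gripper_force: 56.3
```

```bash
python3 -m jog '[{"linear":[0,0,0.002],"roll":0},{"linear":[0,0,0],"roll":0},{"linear":[0,0,0],"roll":0},{"linear":[0,0,0],"roll":0},{"linear":[0,0,0],"roll":0},{"linear":[0,0,0],"roll":0}]'
python3 - <<'E'
from h import *
cv2.imwrite("pics/end.png",cv2.resize(np.ascontiguousarray(optics.get_image("scene")[165:240,300:390,::-1]),None,fx=7,fy=7,interpolation=2))
E
```

```text
time_s: 23.43
position: [0.5013, 0.0302, 0.0448]
tool_rot: [[0.903, -0.429, 0.001], [-0.429, -0.903, -0.001], [0.001, 0.0, -1.0]]
ft_force: [-3.5, 0.7, 11.3]
grip_width: 0.0588
gripper_force: 56.5
```

View pics/end.png

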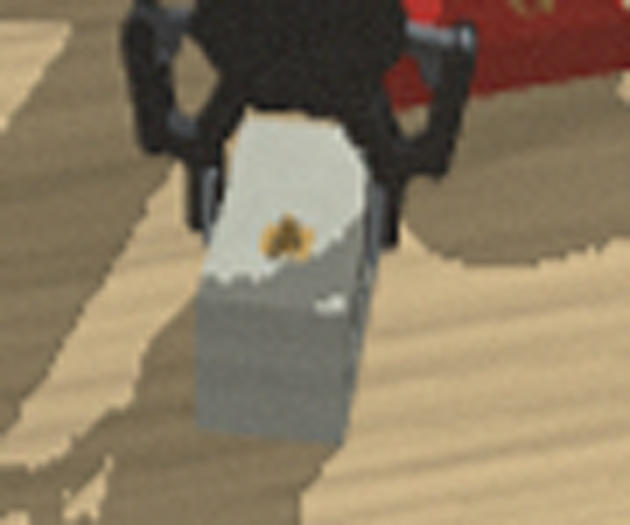

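The picture shows the halves closed flush with faces in line. The pin's tip stands out of the brass plate at about scene (341,196), and the fingers are still holding. The wrist reads 11.3 N up, so about 14 N between the halves once the upper's weight is added. Handing in.

```bash
python3 -c "
from rig import env
print(env.close_job())"
```

```text
the job is handed in; nothing more can be done
None
```

The job is handed in after about 23 s of robot time, verdict not returned: the brass pin is home in the lower half, the upper half looks flush over it on the dowels, and the arm is still gripping and pressing with about 14 N.

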